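# Build up a pump rotor on its cross-splined shaft

### The job

Clamp the blue gear unit by cranking the vise handle clockwise until the jaw is tight on it, and only then lift the red protective cap off the shaft and put it in the white tray. Then slide every orange rotor plate that is there onto the splined shaft, turning each until its bore lines up with the keys, so that they end up stacked flat all the way down on it; leave the unit clamped and upright, and do not knock over the beaker or the flask.

Things in the scene. Friction and masses are not known exactly. Their poses are not given: they have to be found in the camera images.
- vise: Small grey machine vise bolted to the bench, 84 x 262 mm, bed top 14 mm above the bench. Origin on the bench under the middle of the jaw opening. Its screw runs along its y axis: fixed jaw at +y (inner face at y = +30 mm, top 46 mm above the bench), geared top crank at y = -155 mm (gear head top 60 mm above the bench).
- vise_jaw: The vise's sliding jaw, 84 x 24 x 31 mm; origin at the middle of its underside. It slides along the vise's +y towards the fixed jaw, 8 mm for each clockwise turn of the crank; its gripping face is 12 mm in front of its origin.
- vise_crank (a joint): Crank angle, rad, 0 to 18, at first 0 to 2; grows as it turns clockwise seen from above, closing the jaw 1.27 mm per rad. At 0 the arm points along the vise's -y. It turns with 4 to 5 N at the knob and stays where it is left. At about 12.6 the unit is held against the fixed jaw; then it hardly goes further, and an extra 3 to 10 N at the knob makes it tight.
- crank_grip (a point): Middle of the black crank knob (upright, 18 mm diameter, 34 mm tall, turns freely on its pin, 36 mm from the crank's axis; middle 92 mm above the bench). It can be pinched from above and led round in a circle without turning the gripper.
- crank_axis (a point): Point on the crank's upright axis at the height of the knob's middle; its axes are the vise's.
- gear_unit: Blue finned gear unit, 54 x 44 x 48 mm, standing loose on the vise bed between the open jaws, its 44 mm side across them. Origin at the centre of its underside; on top a 2 mm high round shoulder, 40 mm diameter, its top 50 mm above the origin.
- shaft (a joint): Angle of the splined shaft in the gear unit, rad, anticlockwise from above; stiff (0.3 N m), it may stay as it is. -0.75 to 0.75 at the start.
- shaft_base (a point): Foot of the steel output shaft, on its axis, level with the shoulder; turns with the shaft, z up. The shaft stands upright, 54 mm tall, with four keys (a cross in section) along this frame's +x, -x, +y and -y: 32 mm over opposite keys, each key 8 mm wide; the top 4 mm is relieved to 29 mm and 5 mm as a lead-in. At first it is hidden under the cap.
- cap_mid (a point): Middle of the red protective cap, a round plastic cup open downwards, 42 mm diameter, 59 mm tall, inner diameter 36 mm, that stands loosely over the shaft on the shoulder; z up along its axis. 40 g.
- cap: The same red cap; origin at the centre of its open lower rim, 29.5 mm below its middle.
- tray: White plastic parts tray fixed to the bench, 130 (x) x 110 (y) mm, 18 mm high, walls and floor 3 mm; origin at the centre of its underside.
- tray_in (a point): Centre of the tray's inner floor; axes as the tray.
- beaker: Glass beaker, 65 mm wide, 81 mm tall, a bystander; z up.
- conical_flask: Glass conical flask, 66 mm wide, 100 mm tall, a bystander; z up.
- plate0_mid (a point): Centre of an orange rotor plate, 48 x 48 x 14 mm (60 g), lying flat on the bench; x and y square to its four flat sides, z through the plate. Its through bore is a cross: two slots 35 mm long and 11 mm wide along its x and y. Either face may be up, and any quarter turn fits. Two to four of the plates are present.
- plate0: The same plate; origin 7 mm below plate0_mid.
- plate1_mid (a point): Centre of an orange rotor plate, 48 x 48 x 14 mm (60 g), lying flat on the bench; x and y square to its four flat sides, z through the plate. Its through bore is a cross: two slots 35 mm long and 11 mm wide along its x and y. Either face may be up, and any quarter turn fits. Two to four of the plates are present.
- plate1: The same plate; origin 7 mm below plate1_mid.
- plate2_mid (a point): Centre of an orange rotor plate, 48 x 48 x 14 mm (60 g), lying flat on the bench; x and y square to its four flat sides, z through the plate. Its through bore is a cross: two slots 35 mm long and 11 mm wide along its x and y. Either face may be up, and any quarter turn fits. Two to four of the plates are present.
- plate2: The same plate; origin 7 mm below plate2_mid.
- plate3_mid (a point): Centre of an orange rotor plate, 48 x 48 x 14 mm (60 g), lying flat on the bench; x and y square to its four flat sides, z through the plate. Its through bore is a cross: two slots 35 mm long and 11 mm wide along its x and y. Either face may be up, and any quarter turn fits. Two to four of the plates are present.
- plate3: The same plate; origin 7 mm below plate3_mid.
Not all that is in view belongs to the job. Leave any black or turquoise look-alike of the plate1 alone. What is shaped like the plate3 but turquoise is not meant.

How it is judged:
By the outcome, as a careful person would: the job done as asked, in the order asked, and still so for the second after the job is handed in, with the robot touching nothing.
Of plate0, plate1, plate2, plate3 only 2 to 4 are there at a start; the rules pass over those that are not, and their reading is None.
At some moment in a run one of plate0, plate1, plate2, plate3 may be knocked a few centimetres aside while the robot is not near it.
It also fails if it takes over 210 s, if anything falls off the work surface, if the arm or the gripper's body presses on something with over 40 N, if the wrist force passes 120 N, or if a joint passes its speed limit or range.

### The arm

A 7-joint arm with a two-finger parallel gripper is mounted at the origin on a cart in front of the work surface, level with it; the furniture and walls round the work are solid. World frame = base frame: x ahead of the robot, y to its left, z up, the work surface at z = 0. Lengths are in m, angles in rad, forces in N, time in s.
With the tool pointing down it reaches from about 0.425 to 0.95 m from the base axis. Payload 16.7 kg.
Tool frame: the origin (TCP) lies at the very end of the fingers, on their centre line; the grasp point (between the pads) lies ctrl.grasp_offset behind it (ctrl.grasp_offset is the distance from the TCP to the grasp point, in m); z points along the fingers, y is the line along which they close (so a half turn about z gives the same grasp; the last joint's range is limited). The gripper opens to 94 mm and grips with 3 to 60 N. Pads are 16 mm wide; open, the fingers measure 119 mm over their backs; the gripper's body (75 mm by 177 mm) begins 78 mm behind the grasp point.
Start: joints at [1.093, 0.426, 0.074, 1.606, -0.034, 1.111, -0.067], TCP at [0.217, -0.639, 0.205] pointing down, gripper open.
Joint ranges: [-2.85, 2.85], [-0.5, 2.14], [-1.23, 1.37], [0.21, 2.46], [-1.02, 4.16], [0.16, 2.05], [-2.73, 2.73]. Speed limits (rad/s): [1.89, 1.89, 2.39, 2.39, 3.01, 3.01, 3.01].

### API

Orientations are given as a unit quaternion [w, x, y, z].
In Python, from cell import ctrl gives the robot as it stands.
- The arm moves only by the tool send_rows, never from a script. Its argument "increments" is one flat list of numbers, 7 for each row, row after row: the closure, from -1 (fully open) to 1 (shut), then the shift along the tool's x, y, z in m, then the turn, a rotation vector about the tool's x, y, z in rad. In form: [jaw, tx, ty, tz, rx, ry, rz, jaw, tx, ty, tz, rx, ry, rz, ...]. A call has 1 to 20 rows; each row shifts and turns the commanded pose from where the row before left it, along the tool's axes as they then stand; what a row does not reach is not made up. A row lasts 1/10 s, in which the tool goes at most 50 mm and 8.59 degrees, less where a joint would pass 70% of its speed; a pose out of reach is approached as far as the arm can. A call is refused whole if a number of a shift passes 0.05 or a number of a turn 0.15, either way. A call with a gripper value outside its range is refused whole. The fingers move at their own pace and stop on an object; "squeeze" is the grip in N (left out, the last holds). Time passes only in rows, so rows that do not move let the fingers close. It gives the time, the measured TCP pose, the force, the opening and the grip force at its end, in the units of the state.
- ctrl.state(): the state, without advancing time (a new reading comes with each control period).
- ctrl.snapshot(name): name is "scene" or "side" or "wrist"; returns the picture (400x640x3 uint8, blue, green, red); there is no depth.
- ctrl.get_calibration(name): a dict with "vertical_fov" (degrees; the focal length in pixels is half the picture's height over the tangent of half this angle, whatever the lens; pixels are square), "cx", "cy" (the principal point, pixels), "position" and "rotation" of the camera in the world. Camera axes: x right, y up, looking along -z (the intrinsics and any distortion apply to the point x, -y, -z); pixel columns grow to the right and rows downward; lengths in m; the calibration is good to about 2 mm. A picture is of the moment at which its call begins: read the wrist's pose just before it. get_calibration takes no time and is no camera call; for the wrist camera it gives the pose at the moment of the call.
- ctrl.hand_in(): hands the job in; it is judged then, once.
The state is a dict: "t": time; "joint_positions": joint angles; "qvel": joint speeds; "joint_efforts": joint torques, N m; "eef_pos": TCP position; "eef_rot": TCP orientation; "force": force on the tool from outside, world axes, zero at the start; "torque": the same for the moment, N m; "opening": finger opening in m; "gripper_force": force on a finger pad.
Only numpy, scipy, OpenCV 4.12 (cv2) and the standard library are available. Lean on these libraries where they do the work, as an engineer would, in place of code of your own. Each camera call takes 0.05 s, during which the arm holds its last target. There are 200 camera calls.

## Working session

There is one attempt and no reset: what is moved stays moved. The work goes in short steps, Python scripts to look and compute and a tool call to move; the robot and the scene stay as the last step left them, time stands still between calls to the robot, and variables do not carry over. Pictures are saved under pics/ and viewed, at most 14 in all, crops included, and the job is handed in when it is done.

Besides the shell and the picture viewer there is one more tool, called after "Call:" as a command line: name --argument value ..., lists and objects as JSON in quotes. send_rows: Moves the arm, as the interface text tells. Its arguments: {"type":"object","properties":{"increments":{"type":"array","items":{"type":"number"}},"squeeze":{"type":"number"}},"required":["increments"]}

```bash
ls; mkdir -p pics; python3 - <<'E'
from cell import ctrl
import cv2,numpy as np
print(ctrl.state(), ctrl.grasp_offset)
for n in ("scene","side","wrist"):
    c=ctrl.get_calibration(n);print(n,c)
    cv2.imwrite(f"pics/{n}0.png",ctrl.snapshot(n))
E
```

```text
pics
{'t': 0.0, 'joint_positions': array([ 1.09352988,  0.42673942,  0.07386103,  1.60657333, -0.03408116,
        1.11078166, -0.06710035]), 'qvel': array([ 1.39931669e-04,  7.77709835e-05, -1.73484483e-03, -5.21149774e-04,
       -1.09906599e-03, -1.70494324e-03,  1.01280675e-03]), 'joint_efforts': array([-2.73781852e-04, -9.35799837e+01,  3.66652228e+00, -4.54178774e+01,
       -4.88334324e-02,  2.01650203e-02,  8.60094929e-05]), 'eef_pos': array([ 0.21712916, -0.63868642,  0.20478583]), 'eef_rot': array([-6.01044232e-04,  9.86603580e-01,  1.63134881e-01, -1.56806338e-04]), 'force': array([ 0.41799424, -0.21976412,  0.92172837]), 'torque': array([-0.00156484,  0.02918777, -0.0284006 ]), 'gripper_force': 0.0, 'opening': 0.0938227987777911} 0.0188
scene {'vertical_fov': 52.21380995774584, 'cx': 322.4424471487164, 'cy': 197.28830491273536, 'position': array([-0.03789268,  0.21162133,  0.93343729]), 'rotation': array([-0.48493273, -0.17685617,  0.27659844,  0.81058956])}
side {'vertical_fov': 52.59374978533873, 'cx': 324.54707824938674, 'cy': 197.9799763282995, 'position': array([0.30489669, 0.61562427, 1.09457908]), 'rotation': array([-0.16622782, -0.04738267,  0.32228149,  0.93072973])}
wrist {'vertical_fov': 62.752356059736776, 'cx': 321.91435749148843, 'cy': 202.19801920968132, 'position': array([ 0.29081499, -0.6138344 ,  0.3842621 ]), 'rotation': array([ 0.805605  , -0.10738801,  0.07807288, -0.57738464])}
```

View pics/scene0.png

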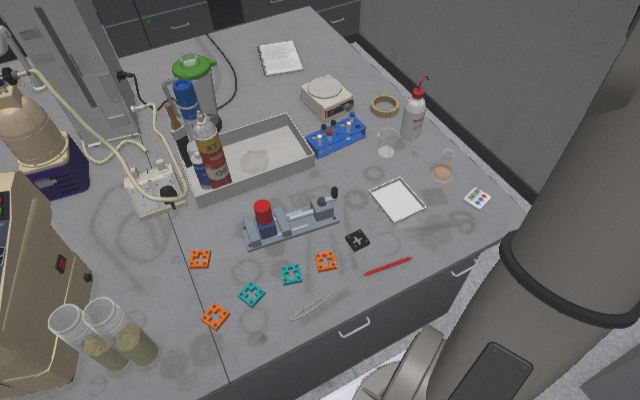

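View pics/side0.png

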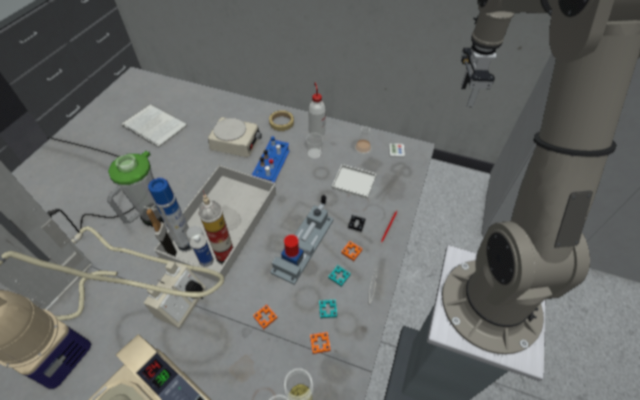

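Scene: orange plates at about (200,259), (215,317) and (326,262). Look-alikes: turquoise at (251,294) and (291,273), black at (357,240). The red cap is at (263,212), and a red pen (388,266) and red bottle top are not it. Crank knob (335,192), tray (398,200), glassware about (387,143) and (447,157).

```bash
cat > h.py <<'E'
from cell import ctrl
import cv2,numpy as np
from scipy.spatial.transform import Rotation as R
q2R=lambda q:R.from_quat(np.r_[q[1:],q[0]])
class Cam:
    def __init__(s,n):
        c=ctrl.get_calibration(n);s.f=200/np.tan(np.radians(c["vertical_fov"])/2)
        s.cx,s.cy,s.p,s.R=c["cx"],c["cy"],np.array(c["position"]),q2R(c["rotation"])
        s.img=ctrl.snapshot(n)
    def ray(s,uv):
        uv=np.atleast_2d(uv).astype(float)
        return s.R.apply(np.c_[(uv[:,0]-s.cx)/s.f,-(uv[:,1]-s.cy)/s.f,-np.ones(len(uv))])
    def plane(s,uv,z):
        d=s.ray(uv);return s.p+d*((z-s.p[2])/d[:,2])[:,None]
    def proj(s,P):
        q=s.R.inv().apply(np.atleast_2d(P)-s.p)
        return np.c_[s.cx-s.f*q[:,0]/q[:,2],s.cy+s.f*q[:,1]/q[:,2]]
    def mask(s,lo,hi):
        return cv2.inRange(cv2.cvtColor(s.img,cv2.COLOR_BGR2HSV),np.array(lo),np.array(hi))
def blobs(m,amin=60):
    cs,_=cv2.findContours(m,cv2.RETR_EXTERNAL,cv2.CHAIN_APPROX_NONE)
    return [c for c in cs if cv2.contourArea(c)>=amin]
def tri(a,uva,b,uvb):
    da,db=a.ray(uva)[0],b.ray(uvb)[0]
    t=np.linalg.lstsq(np.c_[da,-db],b.p-a.p,rcond=None)[0]
    A,B=a.p+da*t[0],b.p+db*t[1];return (A+B)/2,np.linalg.norm(A-B)
OR=((7,150,120),(17,255,255)); RED=((0,150,80),(6,255,255)); 
def plates(c,z=.014,amin=60):
    out=[]
    for b in blobs(cv2.morphologyEx(c.mask(*OR),cv2.MORPH_CLOSE,np.ones((3,3))),amin):
        P=c.plane(b[:,0,:],z)[:,:2].astype(np.float32)
        (x,y),(w,h),a=cv2.minAreaRect(P*1000)
        out.append((round(x/1000,4),round(y/1000,4),round(w),round(h),round((a+45)%90-45,1),b[:,0].mean(0).round()))
    return out
def st():
    s=ctrl.state();r=q2R(s["eef_rot"]).as_matrix()
    print("t",round(s["t"],2),"pos",s["eef_pos"].round(4),"y-yaw",np.degrees(np.arctan2(r[1,1],r[0,1])).round(2),"z",r[:,2].round(4),"F",s["force"].round(1),"op",round(s["opening"],4),"gf",round(s["gripper_force"],1))
    return s
E
python3 - <<'E'
from h import *
S,D=Cam("scene"),Cam("side")
for c in(S,D):
    for p in plates(c):print(p)
    for b in blobs(c.mask(*RED),30):print("red",b[:,0].min(0),b[:,0].max(0),b[:,0].mean(0))
    m=cv2.inRange(c.img,(215,215,215),(255,255,255))
    for b in blobs(m,150):
        P=c.plane(b[:,0],.018)[:,:2].astype(np.float32);print("white",b[:,0].mean(0),cv2.minAreaRect(P*1000))
w=S.img[165:275,225:375];w2=D.img[180:290,255:365]
cv2.imwrite("pics/c1.png",np.hstack([cv2.resize(w,(450,330),interpolation=2),cv2.resize(w2,(330,330),interpolation=2)]))
E
```

```text
(0.4211, 0.2752, 48, 48, 29.7, array([215., 316.]))
(0.4259, -0.0224, 47, 52, -16.5, array([325., 261.]))
(0.5878, 0.261, 49, 50, -28.4, array([199., 259.]))
red [254 200] [270 224] [262.775 212.525]
red [413  88] [423  97] [418.24137931  91.55172414]
(0.4199, 0.275, 45, 48, 29.2, array([320., 342.]))
(0.5864, 0.2609, 46, 49, -28.6, array([265., 316.]))
(0.426, -0.0225, 49, 47, -17.7, array([351., 250.]))
red [216 252] [227 259] [221.67857143 254.71428571]
red [284 235] [297 254] [291.         244.52083333]
red [210 228] [226 241] [217.66071429 234.94642857]
red [313  94] [320 100] [316.5  97.3]
```

View pics/c1.png

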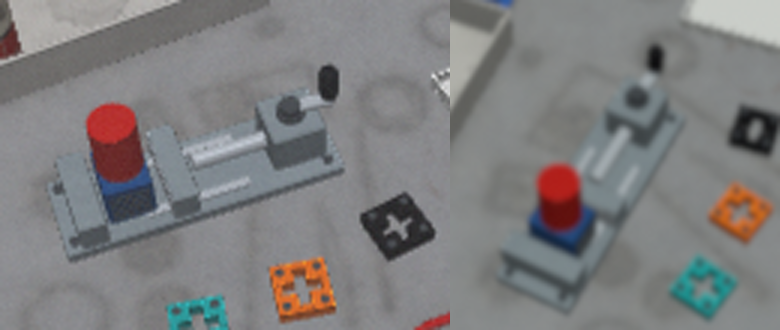

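Crop: red cap on the blue unit between the jaws, crank head on the right with its black knob at scene (334.7,192.7) / side (323.5,199.3). The orange plate beside the vise is distinct from its turquoise and black neighbours.

```bash
python3 - <<'E'
from h import *
S,D=Cam("scene"),Cam("side")
def dark(c,x0,y0,x1,y1):
    m=cv2.inRange(c.img,(0,0,0),(45,45,45));k=np.zeros_like(m);k[y0:y1,x0:x1]=m[y0:y1,x0:x1]
    b=max(blobs(k,5),key=cv2.contourArea)[:,0];return (b.min(0)+b.max(0))/2, b.min(0),b.max(0)
ks,kd=dark(S,325,183,345,203),dark(D,315,190,333,208)
print(ks,kd,"knob",tri(S,ks[0],D,kd[0]))
print("boss",S.plane([321.3,201],.062),D.plane([(637-450)/3+255,98/3+180],.062))
print("cap",tri(S,[262.5,212.3],D,[291,244.7]),S.plane([262.5,212.3],.0935),D.plane([291,244.7],.0935))
for c,(u,v) in((S,(398,200)),(D,(355,180))):
    m=cv2.inRange(c.img,(170,170,170),(255,255,255))
    for b in blobs(m,150):
        if cv2.pointPolygonTest(b,(u,v),False)>=0:print("tray",cv2.minAreaRect(c.plane(b[:,0],.018)[:,:2].astype(np.float32)*1000))
E
```

```text
(array([334., 194.]), array([332, 191], dtype=int32), array([336, 197], dtype=int32)) (array([323., 199.]), array([322, 196], dtype=int32), array([324, 202], dtype=int32)) knob (array([ 0.55510254, -0.11974371,  0.09167849]), np.float64(0.005152218249987214))
boss [[ 0.56882042 -0.08729605  0.062     ]] [[ 0.56223788 -0.0868426   0.062     ]]
cap (array([0.58253979, 0.07281895, 0.10065252]), np.float64(0.002473767626138091)) [[0.58671091 0.07255864 0.0935    ]] [[0.5853965  0.06773743 0.0935    ]]
tray ((500.1731262207031, -290.50762939453125), (118.31416320800781, 97.47227478027344), 0.27929484844207764)
tray ((501.65826416015625, -290.3223876953125), (123.41844940185547, 91.61026000976562), 0.18225933611392975)
```

Call:
send_rows --increments '[-1,0,0,0,0,0,0.11,-1,0,0,0,0,0,0.11,-1,0,0,0,0,0,0.11,-1,0.016,-0.036,0,0,0,0,-1,0.016,-0.036,0,0,0,0,-1,0.016,-0.036,0,0,0,0,-1,0.016,-0.036,0,0,0,0,-1,0.016,-0.036,0,0,0,0,-1,0.016,-0.036,0,0,0,0,-1,0.016,-0.036,0,0,0,0,-1,0.016,-0.036,0,0,0,0,-1,0.016,-0.036,0,0,0,0,-1,0.016,-0.036,0,0,0,0,-1,0.016,-0.036,0,0,0,0,-1,0.016,-0.036,0,0,0,0,-1,0.016,-0.036,0,0,0,0,-1,0.016,-0.036,0,0,0,0,-1,0.016,-0.036,0,0,0,0,-1,0.016,-0.036,0,0,0,0,-1,0.016,-0.036,0,0,0,0]'

```text
t: 2.35
eef_pos: [0.4911, -0.0262, 0.2058]
eef_rot: [0.0, 1.0, -0.001, 0.0]
force: [-0.3, -0.7, 1.1]
opening: 0.0941
gripper_force: 0.0
```

```bash
python3 - <<'E'
from h import *
st()
W=Cam("wrist");print(W.p,W.R.as_matrix()[:,2]*-1, plates(W))
cv2.imwrite("pics/w1.png",W.img)
E
```

```text
t 2.35 pos [ 0.4911 -0.0262  0.2058] y-yaw -90.14 z [ 6.e-04 -1.e-04 -1.e+00] F [-0.3 -0.7  1.1] op 0.0941 gf 0.0
[ 0.56869747 -0.02598738  0.38521942] [-0.26279196  0.0017517  -0.96485093] [(0.4241, 0.2751, 47, 49, 29.5, array([ 74., 237.])), (0.4307, -0.023, 47, 49, -16.2, array([320., 231.])), (0.5915, 0.2602, 50, 49, -27.5, array([56., 91.]))]
```

View pics/w1.png

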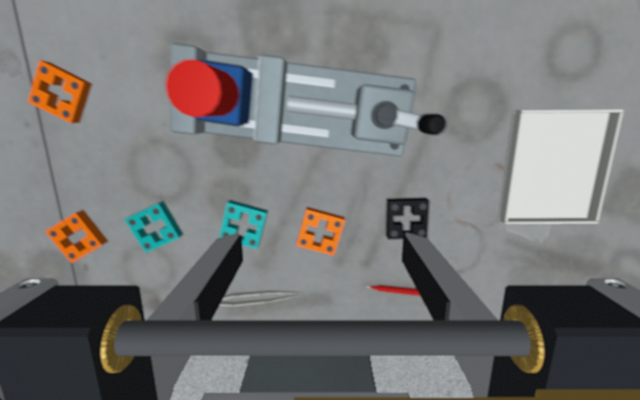

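Wrist view: cap top at (195,88), boss (385,115), knob top about (434,124), tray about (560,165). The bed corners are about (175,44), (415,80), (404,155) and (170,130), and the crank arm points almost along the vise's -y.

```bash
python3 - <<'E'
from h import *
W=Cam("wrist")
g=cv2.cvtColor(W.img,cv2.COLOR_BGR2GRAY)
k=np.zeros_like(g);k[100:145,415:455]=cv2.inRange(g[100:145,415:455],0,50)
b=max(blobs(k,20),key=cv2.contourArea);c,r=cv2.minEnclosingCircle(b);print("knob px",c,r,b[:,0].min(0),b[:,0].max(0))
for z in(.092,.109):print("knob",W.plane(c,z)[0][:2])
for z in(.06,.068):print("boss",W.plane([385,115],z)[0][:2])
C=W.plane([(175,44),(415,80),(404,155),(170,130)],.014)[:,:2];print(C, C.mean(0))
d=(C[0]+C[3]-C[1]-C[2])/2;d/=np.linalg.norm(d);print("vise y dir",d, np.degrees(np.arctan2(d[1],d[0]))-90)
b=max(blobs(W.mask(*RED),500),key=cv2.contourArea)[:,0];
e=b[b[:,0]<200];c,r=cv2.minEnclosingCircle(b[(b[:,0]<212)]);print("cap",c,r,W.plane(c,.123)[0],"head",W.plane([(357,85),(404,90),(400,137),(358,137)],.06).mean(0))
cv2.imwrite("pics/w1c.png",cv2.resize(W.img[30:170,330:470],(560,560),interpolation=2))
E
```

```text
knob px (440.3518371582031, 128.0) 13.68484878540039 [427 119] [454 137]
knob [ 0.55848713 -0.12229282]
knob [ 0.55919012 -0.1163584 ]
boss [ 0.56921292 -0.07928586]
boss [ 0.56924762 -0.07782469]
[[ 0.63987611  0.13417691]
 [ 0.60510341 -0.11773858]
 [ 0.52542866 -0.11140282]
 [ 0.55244842  0.14980485]] [0.58071415 0.01371009]
vise y dir [0.11956042 0.99282693] -6.866733858029974
cap (202.99266052246094, 90.91925048828125) 28.08085060119629 [0.58689578 0.07144832 0.123     ] head [ 0.57130848 -0.07415694  0.06      ]
```

View pics/w1c.png

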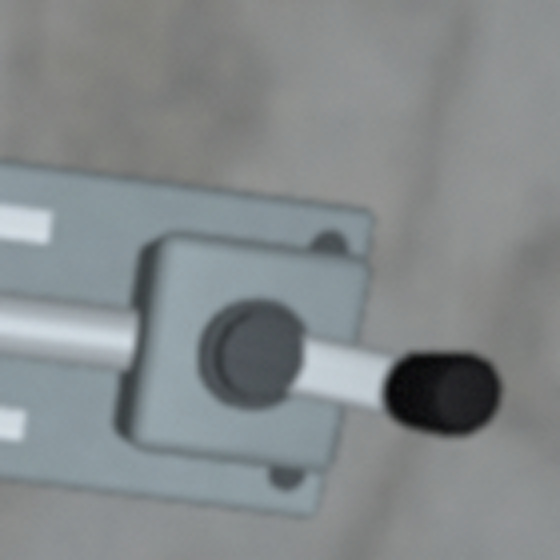

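Crop: boss base centre at about wrist (391.3,118.3), knob middle at about (440.2,127.8).

```bash
python3 - <<'E'
from h import *
W=Cam("wrist")
a=W.plane([391.3,118.3],.06)[0];a2=W.plane([395.5,118.8],.078)[0];k=W.plane([440.2,127.8],.092)[0]
print(a,a2,k,k-a,np.hypot(*(k-a)[:2]))
d=np.array([.1196,.9928]);v=(k-a)[:2];print("angle cw from -y",np.degrees(np.arctan2(-d[0]*v[1]*-1*-1+ -d[1]*v[0]*-1*-1,0)))
w0=np.arctan2(-d[1],-d[0]);w1=np.arctan2(v[1],v[0]);print("theta",w0-w1, "knob az",np.degrees(w1))
print("axis from cap est", np.array([.5865,.0715])-d*155)
E
```

```text
[ 0.56502211 -0.08822502  0.06      ] [ 0.56485215 -0.08841745  0.078     ] [ 0.55757576 -0.12483225  0.092     ] [-0.00744635 -0.03660723  0.032     ] 0.037356889801181396
angle cw from -y 90.0
theta 0.08078444492412884 knob az -101.49777760947629
axis from cap est [ -17.9515 -153.8125]
```

Call:
send_rows --increments '[-1,0,0,0,0,0,-0.131,-1,0,0,0,0,0,-0.131,-1,0,0,0,0,0,-0.131,-1,0,0,0,0,0,-0.131,-1,0,0,0,0,0,-0.131,-1,0,0,0,0,0,-0.131,-1,0,0,0,0,0,-0.131,-1,0,0,0,0,0,-0.131,-1,0,0,0,0,0,-0.131,-1,0,0,0,0,0,-0.131,-1,0,0,0,0,0,-0.131,-1,0,0,0,0,0,-0.131,-1,-0.0194,0.0133,0,0,0,0,-1,-0.0194,0.0133,0,0,0,0,-1,-0.0194,0.0133,0,0,0,0,-1,-0.0194,0.0133,0,0,0,0,-1,-0.0194,0.0133,0,0,0,0,-1,0,0,0,0,0,0,-1,0,0,0,0,0,0]'

```text
t: 4.4
eef_pos: [0.5564, -0.1255, 0.2052]
eef_rot: [-0.0, 0.708, 0.706, -0.0]
force: [-0.7, 0.3, 0.7]
opening: 0.094
gripper_force: 0.0
```

```bash
python3 - <<'E'
from h import *
s=st();print(s["joint_positions"].round(2))
S,D=Cam("scene"),Cam("side")
for c in(S,D):
    P=np.array([.565,-.088,.078]);print(c.proj([P,[.5576,-.1232,.092]]).round(1))
E
```

```text
t 4.4 pos [ 0.5564 -0.1255  0.2052] y-yaw -0.15 z [-8.e-04  1.e-04 -1.e+00] F [-0.7  0.3  0.7] op 0.094 gf 0.0
[ 0.45  0.28 -0.4   1.82  0.13  1.06 -0.01]
[[322.1 198.2]
 [335.  191.9]]
[[316.7 209.1]
 [322.8 198.7]]
```

Call:
send_rows --increments '[-1,0.002,0.001,0.025,0,0,0,-1,0,0,0.025,0,0,0,-1,0,0,0.025,0,0,0,-1,0,0,0.025,0,0,0,-1,0,0,0.025,0,0,0,-1,0,0,0,0,0,0,1,0,0,0,0,0,0,1,0,0,0,0,0,0,1,0,0,0,0,0,0,1,0,0,0,0,0,0,1,0,0,0,0,0,0,1,0,0,0,0,0,0,1,0,0,0,0,0,0,1,0,0,0,0,0,0,1,0,0,0,0,0,0,1,0,0,0,0,0,0]' --squeeze 25

```text
t: 6.1
eef_pos: [0.5581, -0.1227, 0.0805]
eef_rot: [-0.0, 0.708, 0.707, 0.0]
force: [-3.3, -0.1, 1.5]
opening: 0.0174
gripper_force: 19.5
```

Call:
send_rows --increments '[1,0.0039,-0.0106,0,0,0,0,1,0.007,-0.0088,0,0,0,0,1,0.0094,-0.0062,0,0,0,0,1,0.0108,-0.003,0,0,0,0,1,0.0112,0.0005,0,0,0,0,1,0,0,0,0,0,0]'

```text
t: 6.7
eef_pos: [0.5303, -0.0793, 0.0806]
eef_rot: [0.0, 0.707, 0.707, 0.0]
force: [2.8, 3.3, -4.7]
opening: 0.0176
gripper_force: 25.0
```

Call:
send_rows --increments '[1,0.0106,0.0039,0,0,0,0,1,0.0088,0.007,0,0,0,0,1,0.0062,0.0094,0,0,0,0,1,0.003,0.0108,0,0,0,0,1,-0.0005,0.0112,0,0,0,0,1,0,0,0,0,0,0]'

```text
t: 7.3
eef_pos: [0.5732, -0.0523, 0.0805]
eef_rot: [0.0, 0.708, 0.707, 0.0]
force: [3.5, -1.0, 0.3]
opening: 0.0174
gripper_force: 25.0
```

```bash
python3 - <<'E'
from h import *
s=st();S=Cam("scene")
cv2.imwrite("pics/c2.png",cv2.resize(S.img[165:275,225:375],(600,440),interpolation=2))
E
```

```text
t 7.3 pos [ 0.5732 -0.0523  0.0805] y-yaw -0.07 z [ 3.e-04  1.e-04 -1.e+00] F [ 3.5 -1.   0.3] op 0.0174 gf 25.0
```

View pics/c2.png

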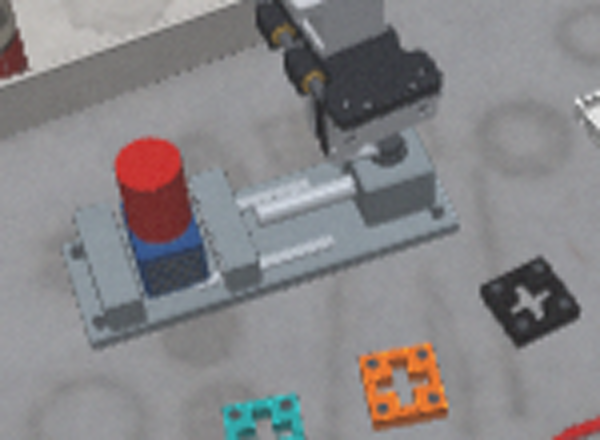

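The crop shows the knob held and following, and the jaw has moved toward the unit. Continuing.

Call:
send_rows --increments '[1,-0.0039,0.0106,0,0,0,0,1,-0.007,0.0088,0,0,0,0,1,-0.0094,0.0062,0,0,0,0,1,-0.0108,0.003,0,0,0,0,1,-0.0112,-0.0005,0,0,0,0,1,-0.0106,-0.0039,0,0,0,0,1,-0.0088,-0.007,0,0,0,0,1,-0.0062,-0.0094,0,0,0,0,1,-0.003,-0.0108,0,0,0,0,1,0.0005,-0.0112,0,0,0,0,1,0.0039,-0.0106,0,0,0,0,1,0.007,-0.0088,0,0,0,0,1,0.0094,-0.0062,0,0,0,0,1,0.0108,-0.003,0,0,0,0,1,0.0112,0.0005,0,0,0,0,1,0.0106,0.0039,0,0,0,0,1,0.0088,0.007,0,0,0,0,1,0.0062,0.0094,0,0,0,0,1,0.003,0.0108,0,0,0,0,1,-0.0005,0.0112,0,0,0,0]'

```text
t: 9.35
eef_pos: [0.5717, -0.0519, 0.0804]
eef_rot: [-0.001, 0.707, 0.707, -0.001]
force: [-5.8, -2.0, 2.0]
opening: 0.0173
gripper_force: 25.0
```

Call:
send_rows --increments '[1,-0.0039,0.0106,0,0,0,0,1,-0.007,0.0088,0,0,0,0,1,-0.0094,0.0062,0,0,0,0,1,-0.0108,0.003,0,0,0,0,1,-0.0112,-0.0005,0,0,0,0,1,-0.0106,-0.0039,0,0,0,0,1,-0.0088,-0.007,0,0,0,0,1,-0.0062,-0.0094,0,0,0,0,1,-0.003,-0.0108,0,0,0,0,1,0,0,0,0,0,0]'

```text
t: 10.35
eef_pos: [0.5683, -0.1234, 0.0805]
eef_rot: [-0.0, 0.708, 0.707, -0.0]
force: [-4.8, 0.9, 0.3]
opening: 0.0175
gripper_force: 25.0
```

Call:
send_rows --increments '[1,-0.0001,-0.0036,0,0,0,0,1,0.0003,-0.0036,0,0,0,0,1,0,0,0,0,0,0]'

```text
t: 10.65
eef_pos: [0.5622, -0.1232, 0.0806]
eef_rot: [0.0, 0.708, 0.707, 0.0]
force: [2.5, -1.3, -3.5]
opening: 0.0172
gripper_force: 25.0
```

Call:
send_rows --increments '[1,0.0005,-0.003,0,0,0,0,1,0,0,0,0,0,0,1,0,0,0,0,0,0]'

```text
t: 10.95
eef_pos: [0.5592, -0.1228, 0.0805]
eef_rot: [0.0, 0.708, 0.707, -0.0]
force: [2.4, -3.9, -2.3]
opening: 0.0172
gripper_force: 25.0
```

Call:
send_rows --increments '[1,0.0005,-0.002,0,0,0,0,1,0,0,0,0,0,0]'

```text
t: 11.15
eef_pos: [0.5573, -0.1224, 0.0806]
eef_rot: [0.0, 0.708, 0.707, 0.0]
force: [3.1, -3.4, -2.1]
opening: 0.0169
gripper_force: 25.0
```

Call:
send_rows --increments '[1,0.0006,-0.002,0,0,0,0,1,0,0,0,0,0,0]'

```text
t: 11.35
eef_pos: [0.5554, -0.1219, 0.0806]
eef_rot: [0.0, 0.708, 0.707, 0.0]
force: [3.7, -4.0, -2.1]
opening: 0.0174
gripper_force: 25.0
```

Call:
send_rows --increments '[1,0.0006,-0.002,0,0,0,0,1,0,0,0,0,0,0]'

```text
t: 11.55
eef_pos: [0.5535, -0.1213, 0.0806]
eef_rot: [0.0, 0.708, 0.707, 0.0]
force: [5.0, -6.0, -3.0]
opening: 0.0177
gripper_force: 25.0
```

Call:
send_rows --increments '[1,0.0003,-0.003,0,0,0,0,1,0,0,0,0,0,0]'

```text
t: 11.75
eef_pos: [0.5507, -0.1203, 0.0806]
eef_rot: [0.0, 0.707, 0.707, 0.001]
force: [6.7, -2.8, -5.2]
opening: 0.0172
gripper_force: 25.0
```

Call:
send_rows --increments '[1,0.0006,-0.003,0,0,0,0,1,0,0,0,0,0,0]'

```text
t: 11.95
eef_pos: [0.5482, -0.1192, 0.0807]
eef_rot: [0.0, 0.707, 0.707, 0.001]
force: [8.3, -0.0, -7.4]
opening: 0.017
gripper_force: 25.0
```

```bash
python3 - <<'E'
from h import *
s=st();S=Cam("scene");D=Cam("side")
cv2.imwrite("pics/c3.png",np.hstack([cv2.resize(S.img[190:260,235:335],(500,350),interpolation=2),cv2.resize(D.img[210:290,260:340],(300,350),interpolation=2)]))
E
```

```text
t 11.95 pos [ 0.5482 -0.1192  0.0807] y-yaw -0.02 z [ 2.1e-03  8.0e-04 -1.0e+00] F [ 8.3 -0.  -7.4] op 0.017 gf 25.0
```

View pics/c3.png

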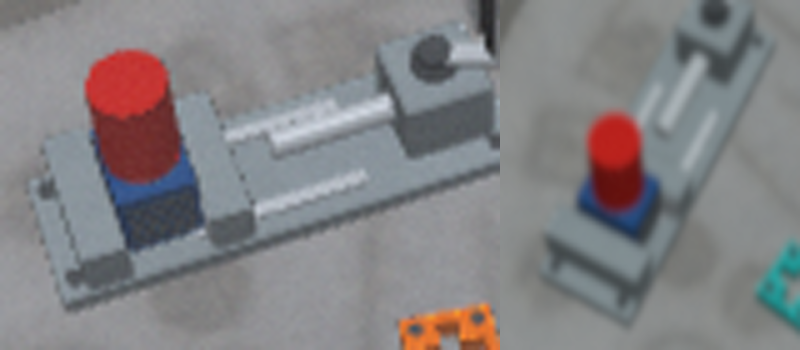

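The crop shows the jaw up against the unit, and the knob force is rising. Tightening further.

Call:
send_rows --increments '[1,0.0014,-0.0026,0,0,0,0,1,0,0,0,0,0,0]' --squeeze 40

```text
t: 12.25
eef_pos: [0.5458, -0.1178, 0.0807]
eef_rot: [0.001, 0.707, 0.707, 0.001]
force: [9.7, 0.5, -8.8]
opening: 0.0174
gripper_force: 40.0
```

Call:
send_rows --increments '[1,0.0016,-0.0025,0,0,0,0,1,0,0,0,0,0,0]'

```text
t: 12.45
eef_pos: [0.5435, -0.1162, 0.0807]
eef_rot: [0.001, 0.707, 0.707, 0.001]
force: [12.0, 0.6, -10.3]
opening: 0.0173
gripper_force: 40.0
```

Call:
send_rows --increments '[1,0.0017,-0.0024,0,0,0,0,1,0,0,0,0,0,0]'

```text
t: 12.65
eef_pos: [0.5414, -0.1145, 0.0807]
eef_rot: [0.001, 0.707, 0.707, 0.001]
force: [12.5, 0.1, -11.8]
opening: 0.0172
gripper_force: 40.0
```

Call:
send_rows --increments '[1,0.0027,-0.003,0,0,0,0,1,0,0,0,0,0,0]'

```text
t: 12.85
eef_pos: [0.5387, -0.1119, 0.0808]
eef_rot: [0.001, 0.707, 0.707, 0.002]
force: [15.5, -1.1, -14.5]
opening: 0.0169
gripper_force: 40.0
```

Call:
send_rows --increments '[1,0.003,-0.0027,0,0,0,0,1,0,0,0,0,0,0]'

```text
t: 13.05
eef_pos: [0.5364, -0.109, 0.0808]
eef_rot: [0.001, 0.707, 0.707, 0.002]
force: [17.3, -0.9, -15.9]
opening: 0.017
gripper_force: 40.0
```

Call:
send_rows --increments '[1,0.0032,-0.0024,0,0,0,0,1,0,0,0,0,0,0]'

```text
t: 13.25
eef_pos: [0.5344, -0.1061, 0.0808]
eef_rot: [0.002, 0.707, 0.707, 0.002]
force: [20.2, -3.8, -18.3]
opening: 0.0172
gripper_force: 40.0
```

```bash
python3 - <<'E'
from h import *
s=st();S=Cam("scene");W=Cam("wrist")
cv2.imwrite("pics/c4.png",np.hstack([cv2.resize(S.img[170:260,235:355],(480,360),interpolation=2),cv2.resize(W.img[100:400,180:460],(320,360),interpolation=2)]))
E
```

```text
t 13.25 pos [ 0.5344 -0.1061  0.0808] y-yaw -0.03 z [ 5.4e-03  3.0e-04 -1.0e+00] F [ 20.2  -3.8 -18.3] op 0.0172 gf 40.0
```

View pics/c4.png

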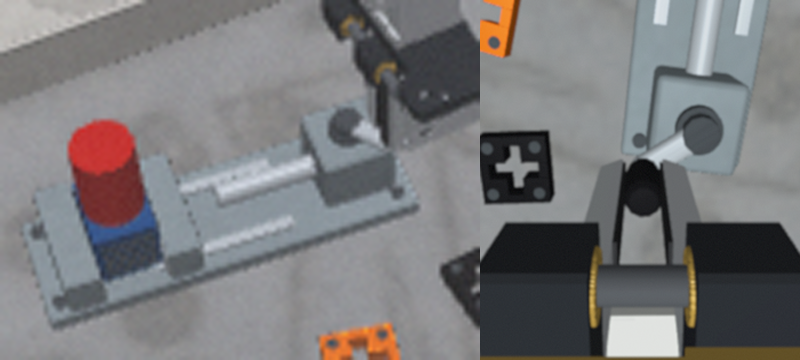

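The crank has followed to about 13.5 rad with about 13 N at the knob, and the jaw is against the unit. Releasing and lifting.

Call:
send_rows --increments '[0.36,0,0,0,0,0,0,0.36,0,0,0,0,0,0,0.36,0,0,0,0,0,0,0.36,0,0,0,0,0,0,0.36,0,0,-0.03,0,0,0,0.36,0,0,-0.03,0,0,0,0.36,0,0,-0.03,0,0,0,0.36,0,0,-0.03,0,0,0,0.36,0,0,-0.03,0,0,0,-1,0,0,0,0,0,0,-1,0,0,0,0,0,0]'

```text
t: 14.45
eef_pos: [0.5314, -0.106, 0.2307]
eef_rot: [0.0, 0.707, 0.707, 0.0]
force: [-0.1, 0.6, 0.6]
opening: 0.0429
gripper_force: 0.0
```

```bash
python3 - <<'E'
from h import *
s=st();W=Cam("wrist");S=Cam("scene");D=Cam("side")
print(plates(W,.014,200));print(plates(S))
for c in(S,D,W):
    b=max(blobs(c.mask(*RED)*(np.ones((400,640),np.uint8)),30),key=cv2.contourArea)[:,0];print(b.min(0),b.max(0))
b=max(blobs(W.mask(*RED),500),key=cv2.contourArea);print(cv2.fitEllipse(b))
cv2.imwrite("pics/w2.png",W.img)
E
```

```text
t 14.45 pos [ 0.5314 -0.106   0.2307] y-yaw -0.05 z [ 4.e-04 -1.e-04 -1.e+00] F [-0.1  0.6  0.6] op 0.0429 gf 0.0
[(0.4299, -0.0244, 47, 49, -16.1, array([233., 108.]))]
[(0.42, 0.2746, 52, 48, 29.7, array([215., 316.])), (0.4261, -0.0224, 47, 51, -16.5, array([325., 261.])), (0.5876, 0.2606, 49, 51, -27.5, array([199., 259.]))]
[252 200] [268 224]
[284 236] [296 256]
[360   0] [402  19]
((379.4852600097656, 7.798295974731445), (19.75693702697754, 43.692893981933594), 87.34784698486328)
```

View pics/w2.png

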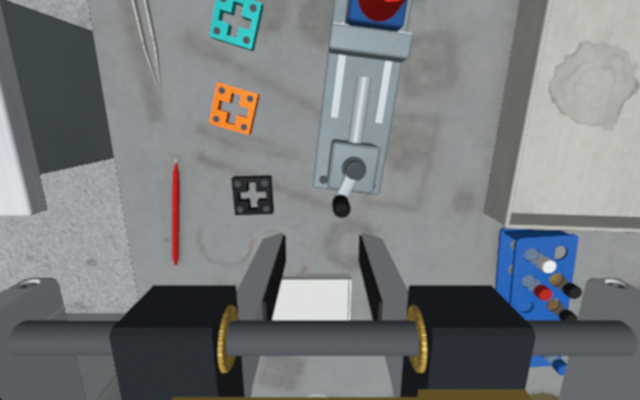

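Wrist view: the crank now points from the boss (353,168) to the knob (341,206), so it sprang back some. Plate A is at (233,108). I'll measure the crank angle and the jaw gap.

```bash
python3 - <<'E'
from h import *
W=Cam("wrist")
g=cv2.cvtColor(W.img,cv2.COLOR_BGR2GRAY);k=np.zeros_like(g);k[185:230,320:365]=cv2.inRange(g[185:230,320:365],0,50)
b=max(blobs(k,20),key=cv2.contourArea)[:,0];print(b.min(0),b.max(0));c=(b.min(0)+b.max(0))/2
kn=W.plane(c,.092)[0];print("knob",kn,"boss",W.plane([353,170],.07)[0])
v=kn[:2]-[.5656,-.0877];az=np.arctan2(v[1],v[0]);print(np.hypot(*v),"theta",4*np.pi+np.radians(-96.87)-az)
# jaw rear/front edge in vise frame : print bright profile along vise axis through unit side
E
```

```text
[334 196] [350 216]
knob [ 0.55174453 -0.1192945   0.092     ] boss [ 0.56401997 -0.08654703  0.07      ]
0.034499078335188206 theta 12.85975005334883
```

Call:
send_rows --increments '[-1,0.0272,0.0108,0,0,0,0,-1,0.0272,0.0108,0,0,0,0,-1,0.0272,0.0108,0,0,0,0,-1,0.0272,0.0108,0,0,0,0,-1,0.0272,0.0108,0,0,0,0,-1,0,0,0,0,0,0,-1,0,0,0,0,0,0]'

```text
t: 15.35
eef_pos: [0.5853, 0.0301, 0.2295]
eef_rot: [-0.001, 0.707, 0.707, -0.0]
force: [-0.9, 0.6, 0.7]
opening: 0.0937
gripper_force: 0.0
```

```bash
python3 - <<'E'
from h import *
s=st();W=Cam("wrist");S=Cam("scene");D=Cam("side")
print(W.p)
b=max(blobs(W.mask(*RED),500),key=cv2.contourArea);print(b[:,0].min(0),b[:,0].max(0))
hsv=cv2.cvtColor(W.img,cv2.COLOR_BGR2HSV)
print("profile V", [int(x) for x in hsv[b[:,0,1].min()-3:b[:,0,1].max()+4:3,int(b[:,0,0].mean()),2]])
for c,n,uv in((S,"S",None),(D,"D",None)):
    bb=[x for x in blobs(c.mask(*RED),30) if abs(c.plane(x[:,0].mean(0),.09)[0]-[.585,.07,.09]).max()<.03][0][:,0]
    m=(bb.min(0)+bb.max(0))/2;print(n,m,c.plane(m,.0935)[0]); exec(n+"m=m")
print(tri(S,Sm,D,Dm)[0])
cv2.imwrite("pics/w3.png",W.img)
E
```

```text
t 15.35 pos [0.5853 0.0301 0.2295] y-yaw 0.02 z [-1.6e-03  2.0e-04 -1.0e+00] F [-0.9  0.6  0.7] op 0.0937 gf 0.0
[0.58638754 0.10716362 0.40898665]
[532  40] [608 100]
profile V [81, 82, 75, 71, 88, 93, 89, 90, 90, 90, 101, 116, 102, 105, 108, 102, 113, 106, 104, 100, 92, 107, 106]
S [260.5 212.5] [0.58858248 0.07730964 0.0935    ]
D [290. 246.] [0.58639493 0.07274632 0.0935    ]
[0.58354292 0.07789013 0.10139618]
```

View pics/w3.png

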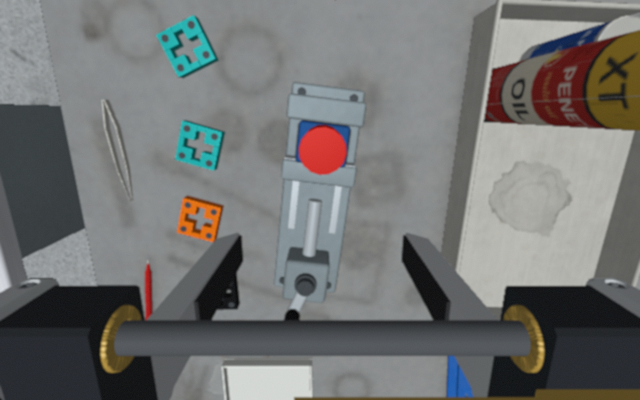

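Wrist view: unit between both jaws with no visible gap, cap top circle centred at about (323,150), orange plate at (201,218).

```bash
python3 - <<'E'
from h import *
W=Cam("wrist")
m=W.mask(*RED);k=np.zeros_like(m);k[100:200,280:370]=m[100:200,280:370]
b=max(blobs(k,200),key=cv2.contourArea);c,r=cv2.minEnclosingCircle(b);print(c,r,b[:,0].min(0),b[:,0].max(0))
print(W.plane(c,.123), "r mm",r/W.f*(W.p[2]-.123)*1000,plates(W,.014,200))
E
```

```text
(322.313720703125, 147.6568603515625) 23.80898666381836 [300 124] [345 171]
[[0.58673891 0.07638187 0.123     ]] r mm 20.800578373862383 [(0.4303, -0.0231, 49, 49, -16.0, array([199., 218.]))]
```

Call:
send_rows --increments '[-1,0.0152,0.0004,0,0,0,0,-1,0.0152,0.0003,0,0,0,0,-1,0.0152,0,0,0,0,0,-1,0,0,0.0283,0,0,0,-1,0,0,0.0283,0,0,0,-1,0,0,0.0283,0,0,0,-1,0,0,0.0283,0,0,0,-1,0,0,0.0283,0,0,0,-1,0,0,0,0,0,0,1,0,0,0,0,0,0,1,0,0,0,0,0,0,1,0,0,0,0,0,0,1,0,0,0,0,0,0,1,0,0,0,0,0,0,1,0,0,0,0,0,0,1,0,0,0,0,0,0]' --squeeze 15

```text
t: 17.15
eef_pos: [0.5864, 0.0752, 0.0891]
eef_rot: [0.0, 0.708, 0.707, 0.0]
force: [-0.3, -0.3, 2.2]
opening: 0.042
gripper_force: 15.1
```

Call:
send_rows --increments '[1,0,0,-0.02,0,0,0,1,0,0,-0.02,0,0,0,1,0,0,-0.02,0,0,0,1,0,0,-0.02,0,0,0,1,0,0,-0.02,0,0,0,1,0,0,0,0,0,0,1,-0.0366,-0.0085,0,0,0,0,1,-0.0366,-0.0085,0,0,0,0,1,-0.0366,-0.0085,0,0,0,0,1,-0.0366,-0.0085,0,0,0,0,1,-0.0366,-0.0085,0,0,0,0,1,-0.0366,-0.0085,0,0,0,0,1,-0.0366,-0.0085,0,0,0,0,1,-0.0366,-0.0085,0,0,0,0,1,-0.0366,-0.0085,0,0,0,0,1,-0.0366,-0.0085,0,0,0,0,1,0,0,0,0,0,0]'

```text
t: 18.85
eef_pos: [0.4986, -0.2959, 0.1879]
eef_rot: [-0.0, 0.71, 0.704, -0.001]
force: [0.0, 0.5, 0.1]
opening: 0.0417
gripper_force: 15.0
```

```bash
python3 - <<'E'
from h import *
s=st();S=Cam("scene");D=Cam("side")
cv2.imwrite("pics/c5.png",np.hstack([cv2.resize(S.img[140:270,235:435],(480,312),interpolation=2),cv2.resize(D.img[150:280,260:390],(312,312),interpolation=2)]))
E
```

```text
t 18.85 pos [ 0.4986 -0.2959  0.1879] y-yaw -0.44 z [-0.0018 -0.001  -1.    ] F [0.  0.5 0.1] op 0.0417 gf 15.0
```

View pics/c5.png

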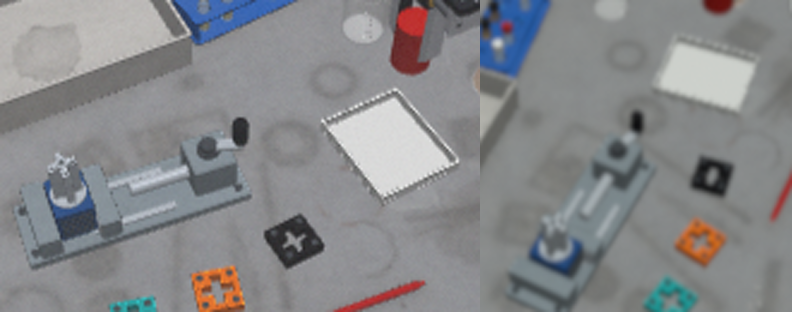

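The crop shows the cap in the gripper, the bare splined shaft upright in the clamped unit, and the tray clear. Lowering the cap.

Call:
send_rows --increments '[1,0.003,0.002,0.03,0,0,0,1,0,0,0.03,0,0,0,1,0,0,0.03,0,0,0,1,0,0,0.03,0,0,0,1,0,0,0.02,0,0,0,1,0,0,0.01,0,0,0,1,0,0,0.008,0,0,0,1,0,0,0,0,0,0]'

```text
t: 19.75
eef_pos: [0.5031, -0.287, 0.0306]
eef_rot: [-0.0, 0.707, 0.707, 0.0]
force: [-0.2, -1.3, 0.7]
opening: 0.0417
gripper_force: 15.0
```

Call:
send_rows --increments '[1,0,0,0.0015,0,0,0,1,0,0,0,0,0,0,-1,0,0,0,0,0,0,-1,0,0,0,0,0,0,-1,0,0,0,0,0,0,-1,0,0,0,0,0,0,-1,0,0,-0.03,0,0,0,-1,0,0,-0.035,0,0,0,-1,0,0,-0.035,0,0,0,-1,0,0,-0.035,0,0,0,-1,0,0,-0.035,0,0,0,-1,0.036,0.0104,0,0,0,0,-1,0.036,0.0104,0,0,0,0,-1,0.036,0.0104,0,0,0,0,-1,0.036,0.0104,0,0,0,0,-1,0.036,0.0104,0,0,0,0,-1,0.036,0.0104,0,0,0,0,-1,0.036,0.0104,0,0,0,0,-1,0.036,0.0104,0,0,0,0,-1,0,0,0,0,0,0]'

```text
t: 21.75
eef_pos: [0.5872, 0.006, 0.1997]
eef_rot: [-0.001, 0.705, 0.709, 0.001]
force: [-0.1, -0.4, 0.3]
opening: 0.0941
gripper_force: 0.0
```

```bash
python3 - <<'E'
from h import *
s=st();W=Cam("wrist");S=Cam("scene");D=Cam("side")
for c in(W,S,D):
    print(plates(c,.014,100 if c is W else 60))
    print("red",[(b[:,0].min(0),b[:,0].max(0)) for b in blobs(c.mask(*RED),60)])
print(W.p,W.proj([[.586,.0755,.118],[.586,.0755,.064],[.5,-.29,.06]]))
u,v=W.proj([.586,.0755,.118])[0].astype(int)
cr=W.img[max(0,v-40):v+40,u-40:u+40];print(u,v)
cv2.imwrite("pics/w4.png",np.hstack([cv2.resize(cr,(400,400),interpolation=2),cv2.resize(S.img[130:250,320:440],(400,400),interpolation=2)]))
E
```

```text
t 21.75 pos [0.5872 0.006  0.1997] y-yaw 0.3 z [ 7.0e-04  2.3e-03 -1.0e+00] F [-0.1 -0.4  0.3] op 0.0941 gf 0.0
[(0.43, -0.0236, 49, 49, -15.8, array([185., 207.]))]
red [(array([244, 377], dtype=int32), array([273, 399], dtype=int32)), (array([127, 258], dtype=int32), array([133, 285], dtype=int32)), (array([503,  76], dtype=int32), array([524,  91], dtype=int32)), (array([562,  62], dtype=int32), array([603,  86], dtype=int32)), (array([609,  55], dtype=int32), array([634,  82], dtype=int32)), (array([505,  32], dtype=int32), array([534,  76], dtype=int32)), (array([561,   0], dtype=int32), array([639,  64], dtype=int32))]
[(0.4202, 0.2744, 51, 48, 30.6, array([215., 316.])), (0.4261, -0.0224, 47, 51, -16.5, array([325., 261.])), (0.5876, 0.2606, 49, 51, -27.5, array([199., 259.]))]
red [(array([389, 185], dtype=int32), array([403, 206], dtype=int32)), (array([412,  88], dtype=int32), array([423,  97], dtype=int32))]
[(0.4199, 0.275, 45, 48, 29.2, array([320., 342.])), (0.5864, 0.2609, 46, 49, -28.6, array([265., 316.])), (0.426, -0.0224, 49, 47, -17.7, array([351., 250.]))]
red [(array([210, 228], dtype=int32), array([226, 241], dtype=int32)), (array([350, 170], dtype=int32), array([359, 186], dtype=int32))]
[0.58750703 0.0827332  0.37929544] [[319.42812343 123.18556852]
 [319.76551415 121.54110633]
 [249.39584116 425.64811795]]
319 123
```

View pics/w4.png

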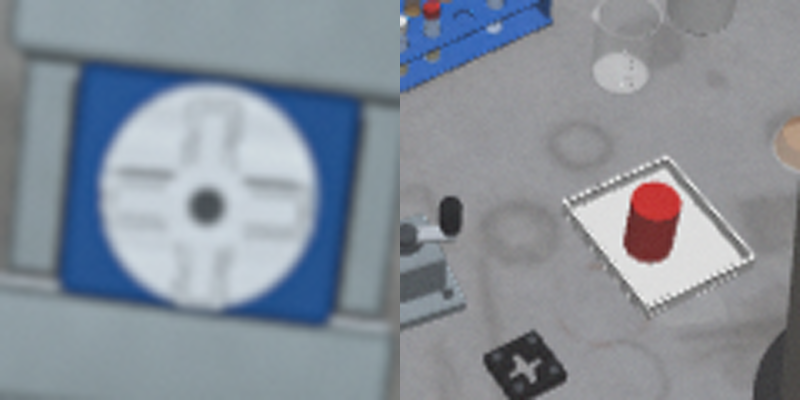

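Crop: shaft centre dot at wrist (319.8,123.8), keys turned about 5° clockwise in the image, and the cap standing in the tray. The beaker is upright.

```bash
python3 - <<'E'
from h import *
W=Cam("wrist");st()
I=np.mean([cv2.cvtColor(ctrl.snapshot("wrist"),cv2.COLOR_BGR2GRAY) for _ in range(6)],0).astype(np.float32)
c=np.array([319.8,123.8]);print("centre",W.plane(c,.118),W.plane(c,.116))
gx,gy=cv2.Sobel(I,cv2.CV_32F,1,0,ksize=3),cv2.Sobel(I,cv2.CV_32F,0,1,ksize=3)
yy,xx=np.mgrid[0:400,0:640];r=np.hypot(xx-c[0],yy-c[1]);phi=np.degrees(np.arctan2(yy-c[1],xx-c[0]))
m=(r>6)&(r<17)
rad=(gx*(xx-c[0])+gy*(yy-c[1]))/np.maximum(r,1);mag=np.hypot(gx,gy)
m&=abs(rad)<.5*mag   # edges that run radially
a=np.arctan2(gy,gx)[m];w=mag[m]**2
z=(w*np.exp(4j*a)).sum();print("angle img cw deg",np.degrees(np.angle(z))/4,abs(z)/w.sum())
R_=W.R.as_matrix();print("cam right yaw",np.degrees(np.arctan2(R_[1,0],R_[0,0])))
seg=cv2.createLineSegmentDetector().detect(cv2.resize(I[80:170,275:365],None,fx=5,fy=5,interpolation=2).astype(np.uint8))[0][:,0]
for s in seg:
    L=np.hypot(s[2]-s[0],s[3]-s[1])
    if L>25: print((s/5+[275,80,275,80]).round(1),round(L/5,1),((np.degrees(np.arctan2(s[3]-s[1],s[2]-s[0]))+45)%90-45).round(1))
E
```

```text
t 21.95 pos [ 0.5862 -0.0009  0.1994] y-yaw -0.12 z [-4.e-04 -5.e-04 -1.e+00] F [ 0.1 -0.3  0.4] op 0.0942 gf 0.0
centre [[0.58577183 0.06850266 0.118     ]] [[0.58575997 0.0684386  0.116     ]]
angle img cw deg 7.8308387 0.18355934
cam right yaw -0.11619404978636173
[305.8 130.4 314.6 135.8] 10.4 31.4
[336.4  96.5 325.9  91. ] 11.8 27.6
[298.5 118.2 305.8 130.9] 14.6 -30.3
[322.5 136.4 331.6 133.9] 9.5 -15.3
[343.6 110.3 338.   98.6] 12.9 -25.5
[307.6  95.  299.6 105.7] 13.4 36.8
[331.  134.1 338.1 128.5] 9.1 -38.6
[337.3 129.1 342.5 120.9] 9.7 32.6
[321.9  90.7 310.   93. ] 12.2 -11.0
[313.6 134.7 321.2 135.9] 7.8 8.9
[300.4 105.4 298.9 112.9] 7.6 11.3
[299.  113.4 299.9 119.2] 5.9 -8.1
[343.4 117.4 342.3 108.7] 8.8 -7.6
[340.9 122.2 343.1 116.8] 5.8 21.7
[344.9 141.  291.6 134.6] 53.7 6.8
[352.9  96.6 347.5 137.1] 40.9 7.6
[295.3 157.6 288.8 156.9] 6.6 6.4
[341.8 163.1 334.8 162.5] 7.0 4.8
[297.8  85.9 329.7  89.5] 32.1 6.4
[329.7  89.9 348.1  92.2] 18.5 7.1
[290.  129.9 293.4  92.2] 37.9 5.2
[293.8  88.4 284.9  87.3] 9.1 7.1
[348.1  92.2 353.2  93.3] 5.3 12.6
[360.8  97.  353.3  95.9] 7.6 8.2
[341.6 169.7 342.6 164.5] 5.3 10.8
[284.   84.2 297.9  86.2] 14.1 8.1
[288.3 157.9 287.1 169.7] 11.9 5.7
[294.5 169.7 295.8 158.8] 10.9 6.9
[335.1 163.8 334.5 169.7] 5.9 6.3
[357.1 139.4 349.4 139.1] 7.8 2.7
[353.4  93.3 358.4  93.5] 5.0 2.4
[288.9 131.5 283.1 130.8] 5.8 6.5
```

```bash
cat >> h.py <<'E'
def shaft(n=4):
    st();W=Cam("wrist")
    I=np.mean([cv2.cvtColor(ctrl.snapshot("wrist"),cv2.COLOR_BGR2GRAY) for _ in range(n)],0).astype(np.float32)
    u0,v0=W.proj([.586,.0752,.117])[0]
    yy,xx=np.mgrid[0:400,0:640];near=np.hypot(xx-u0,yy-v0)<9
    d=np.where(near,np.clip(np.median(I[near])-30-I,0,None),0)
    c=np.array([(d*xx).sum(),(d*yy).sum()])/d.sum();print("dot px",c,"pred",(u0,v0),d.sum(),"->",W.plane(c,.118)[0])
    gx,gy=cv2.Sobel(I,cv2.CV_32F,1,0,ksize=3),cv2.Sobel(I,cv2.CV_32F,0,1,ksize=3)
    r=np.hypot(xx-c[0],yy-c[1]);rad=(gx*(xx-c[0])+gy*(yy-c[1]))/np.maximum(r,1);mag=np.hypot(gx,gy)
    for r0,r1 in((6,15),(6,18),(8,17)):
        m=(r>r0)&(r<r1)&(abs(rad)<.5*mag);a=np.arctan2(gy,gx)[m];w=mag[m]**2
        z=(w*np.exp(4j*a)).sum();print("img cw deg",np.degrees(np.angle(z))/4,abs(z)/w.sum())
E
python3 -c "
from h import *
shaft()"
```

```text
t 22.25 pos [ 5.865e-01 -4.000e-04  1.996e-01] y-yaw -0.12 z [ 1.e-04 -1.e-04 -1.e+00] F [-0.3 -0.2  0.1] op 0.0941 gf 0.0
dot px [320.28700016 115.13860124] pred (np.float64(319.7498804467947), np.float64(114.72038446221292)) 3138.5 -> [0.58641716 0.07489373 0.118     ]
img cw deg 4.312255 0.74840695
img cw deg 4.292399 0.76008606
img cw deg 4.309247 0.76178354
```

Call:
send_rows --increments '[-0.5,-0.0045,-0.0316,0,0,0,0,-0.5,-0.0045,-0.0316,0,0,0,0,-0.5,-0.0045,-0.0316,0,0,0,0,-0.5,-0.0045,-0.0316,0,0,0,0,-0.5,-0.0045,-0.0316,0,0,0,0,-0.5,0,0,0.03,0,0,0.1415,-0.5,0,0,0.03,0,0,0.1415,-0.5,0,0,0.03,0,0,0,-0.5,0,0,0,0,0,0,-0.5,0,0,0,0,0,0,-0.5,0,0,0,0,0,0,-0.5,0,0,0,0,0,0]'

```text
t: 23.7
eef_pos: [0.4294, -0.0221, 0.1108]
eef_rot: [0.001, 0.8, 0.6, 0.001]
force: [0.4, -0.9, -0.2]
opening: 0.0705
gripper_force: 0.0
```

```bash
cat >> h.py <<'E'
def plate_rel(z,near=.05,zb=None):
    """plate nearest the TCP: centre by top-face bbox, in tool axes (mm) and angle relative to tool y"""
    s=st();W=Cam("wrist");p=s["eef_pos"];r=q2R(s["eef_rot"])
    for b in blobs(W.mask(*OR),200):
        P=W.plane(b[:,0],z); 
        if np.linalg.norm(P.mean(0)[:2]-p[:2])>near: continue
        T=r.inv().apply(P-p)*1000
        (x,y),(w,h),a=cv2.minAreaRect(T[:,:2].astype(np.float32))
        bore=[c for c in cv2.findContours(W.mask(*OR),cv2.RETR_CCOMP,cv2.CHAIN_APPROX_NONE)[0] if cv2.contourArea(c)>0]
        print("plate tool xy mm",round(x,1),round(y,1),"size",round(w,1),round(h,1),"rz deg",round((a+45)%90-45,1),"x range",T[:,0].min().round(1),T[:,0].max().round(1),"y range",T[:,1].min().round(1),T[:,1].max().round(1),"world",P.mean(0).round(4))
E
python3 -c "
from h import *
plate_rel(.014)"
```

```text
t 23.7 pos [ 0.4294 -0.0221  0.1108] y-yaw -16.27 z [ 2.1e-03 -2.0e-04 -1.0e+00] F [ 0.4 -0.9 -0.2] op 0.0705 gf 0.0
plate tool xy mm -1.5 -0.0 size 48.2 47.3 rz deg 0.1 x range -25.6 22.7 y range -23.7 23.6 world [ 0.4292 -0.0231  0.014 ]
```

Call:
send_rows --increments '[-0.5,-0.0015,0,0.025,0,0,0,-0.5,0,0,0.025,0,0,0,-0.5,0,0,0.025,0,0,0,-0.5,0,0,0.02,0,0,0,-0.5,0,0,0.0125,0,0,0,-0.5,0,0,0,0,0,0,1,0,0,0,0,0,0,1,0,0,0,0,0,0,1,0,0,0,0,0,0,1,0,0,0,0,0,0,1,0,0,0,0,0,0]' --squeeze 25

```text
t: 24.85
eef_pos: [0.4285, -0.0236, 0.0026]
eef_rot: [0.0, 0.8, 0.6, 0.0]
force: [-1.7, -0.7, 8.2]
opening: 0.048
gripper_force: 25.0
```

Call:
send_rows --increments '[1,0,0,-0.02,0,0,0,1,0,0,-0.03,0,0,0,1,0,0,-0.03,0,0,0,1,0,0,-0.03,0,0,-0.103,1,0,0,-0.037,0,0,-0.103,1,0.0184,0.025,0,0,0,0,1,0.0184,0.025,0,0,0,0,1,0.0184,0.025,0,0,0,0,1,0.0184,0.025,0,0,0,0,1,0.0184,0.025,0,0,0,0,1,0.0184,0.025,0,0,0,0,1,0,0,0,0,0,0,1,0,0,0,0,0,0,1,0,0,0,0,0,0,1,0,0,0,0,0,0]'

```text
t: 26.35
eef_pos: [0.5857, 0.0741, 0.1492]
eef_rot: [0.0, 0.734, 0.679, -0.0]
force: [0.5, -0.3, -0.3]
opening: 0.0477
gripper_force: 25.0
```

```bash
python3 - <<'E'
from h import *
plate_rel(ctrl.state()["eef_pos"][2]+.0114)
cv2.imwrite("pics/w5.png",cv2.resize(Cam("wrist").img[150:350,200:440],(720,600),interpolation=2))
E
```

```text
t 26.35 pos [0.5857 0.0741 0.1492] y-yaw -4.51 z [ 0.e+00 -5.e-04 -1.e+00] F [ 0.5 -0.3 -0.3] op 0.0477 gf 25.0
plate tool xy mm 0.1 0.8 size 48.2 48.3 rz deg 0.1 x range -24.0 24.2 y range -23.3 25.0 world [0.5866 0.0745 0.1606]
```

View pics/w5.png

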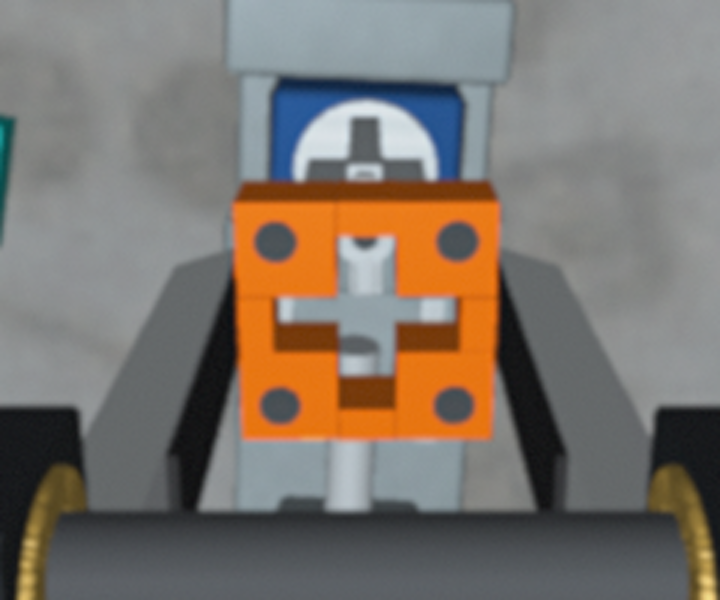

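The crop shows the plate square in the gripper above the shaft, with the cross bore matching the keys in angle. Lowering with force checks.

Call:
send_rows --increments '[1,0.0008,0,0.01,0,0,0,1,0,0,0.01,0,0,0,1,0,0,0.006,0,0,0,1,0,0,0.004,0,0,0,1,0,0,0.004,0,0,0,1,0,0,0,0,0,0]'

```text
t: 27.05
eef_pos: [0.586, 0.0756, 0.1144]
eef_rot: [-0.0, 0.734, 0.679, -0.0]
force: [0.3, 0.2, -0.6]
opening: 0.0479
gripper_force: 25.0
```

Call:
send_rows --increments '[1,0,0,0.004,0,0,0,1,0,0,0.004,0,0,0,1,0,0,0,0,0,0]'

```text
t: 27.35
eef_pos: [0.586, 0.0756, 0.1065]
eef_rot: [-0.0, 0.734, 0.679, -0.0]
force: [0.3, 0.7, 0.7]
opening: 0.0472
gripper_force: 25.0
```

Call:
send_rows --increments '[1,0,0,0.008,0,0,0,1,0,0,0.008,0,0,0,1,0,0,0.008,0,0,0,1,0,0,0.008,0,0,0,1,0,0,0.005,0,0,0,1,0,0,0,0,0,0,1,0,0,0.0025,0,0,0,1,0,0,0,0,0,0]'

```text
t: 28.15
eef_pos: [0.5863, 0.0757, 0.0675]
eef_rot: [0.0, 0.734, 0.679, 0.0]
force: [-0.0, -0.9, -1.3]
opening: 0.0478
gripper_force: 25.0
```

Call:
send_rows --increments '[-0.5,0,0,0,0,0,0,-0.5,0,0,0,0,0,0,-0.5,0,0,0,0,0,0,-0.5,0,0,-0.03,0,0,0,-0.5,0,0,-0.035,0,0,0,-0.5,0,0,-0.035,0,0,0,-0.5,0,0,-0.033,0,0,0,-0.5,0.0369,-0.0024,0,0,0,0,-0.5,0.0369,-0.0024,0,0,0,0,-0.5,0.0369,-0.0024,0,0,0,0,-0.5,0.0369,-0.0024,0,0,0,0,-0.5,0.0369,-0.0024,0,0,0,0,-0.5,0,0,0,0,0,-0.129,-0.5,0,0,0,0,0,-0.129,-0.5,0,0,0,0,0,-0.129,-0.5,0,0,0,0,0,-0.129,-0.5,0,0,0,0,0,-0.129,-0.5,0,0,0,0,0,-0.129,-0.5,0,0,0,0,0,-0.129,-0.5,0,0,0,0,0,-0.129]'

```text
t: 30.15
eef_pos: [0.5887, 0.2605, 0.2007]
eef_rot: [0.0, 0.301, 0.954, 0.0]
force: [0.2, 0.3, -0.6]
opening: 0.0708
gripper_force: 0.0
```

Call:
send_rows --increments '[-0.5,0,0,0.03,0,0,-0.129,-0.5,0,0,0.03,0,0,0,-0.5,0,0,0.03,0,0,0,-0.5,0,0,0,0,0,0,-0.5,0,0,0,0,0,0,-0.5,0,0,0,0,0,0,-0.5,0,0,0,0,0,0]'

```text
t: 30.85
eef_pos: [0.5894, 0.261, 0.1122]
eef_rot: [0.001, 0.242, 0.97, 0.001]
force: [-0.2, -0.3, -0.2]
opening: 0.0705
gripper_force: 0.0
```

```bash
python3 - <<'E'
from h import *
plate_rel(.014)
for n in("scene","side"):
    c=Cam(n);print(plates(c));
E
```

```text
t 30.85 pos [0.5894 0.261  0.1122] y-yaw 62.04 z [ 2.1e-03  8.0e-04 -1.0e+00] F [-0.2 -0.3 -0.2] op 0.0705 gf 0.0
plate tool xy mm -0.3 -0.9 size 49.2 47.3 rz deg 0.1 x range -24.9 24.3 y range -24.5 22.8 world [0.5895 0.2603 0.014 ]
[(0.4201, 0.2746, 52, 48, 29.5, array([215., 316.])), (0.5876, 0.2606, 49, 51, -27.5, array([199., 259.])), (0.629, 0.0665, 51, 55, -5.9, array([263., 219.]))]
[(0.4199, 0.275, 45, 48, 29.2, array([320., 342.])), (0.5864, 0.2609, 46, 49, -28.6, array([265., 316.])), (0.6012, 0.0454, 50, 50, -1.6, array([292., 253.]))]
```

Call:
send_rows --increments '[-0.5,-0.0003,-0.0009,0.025,0,0,0,-0.5,0,0,0.025,0,0,0,-0.5,0,0,0.025,0,0,0,-0.5,0,0,0.02,0,0,0,-0.5,0,0,0.0138,0,0,0,-0.5,0,0,0,0,0,0,1,0,0,0,0,0,0,1,0,0,0,0,0,0,1,0,0,0,0,0,0,1,0,0,0,0,0,0,1,0,0,0,0,0,0]' --squeeze 25

```text
t: 32.1
eef_pos: [0.5888, 0.2596, 0.002]
eef_rot: [0.0, 0.242, 0.97, 0.0]
force: [0.1, -0.3, 1.2]
opening: 0.0476
gripper_force: 25.0
```

Call:
send_rows --increments '[1,0,0,-0.02,0,0,0,1,0,0,-0.03,0,0,0,1,0,0,-0.03,0,0,-0.1365,1,0,0,-0.03,0,0,-0.1365,1,0,0,-0.038,0,0,-0.1365,1,-0.002,-0.0306,0,0,0,0,1,-0.002,-0.0306,0,0,0,0,1,-0.002,-0.0306,0,0,0,0,1,-0.002,-0.0306,0,0,0,0,1,-0.002,-0.0306,0,0,0,0,1,-0.002,-0.0306,0,0,0,0,1,0,0,0,0,0,0,1,0,0,0,0,0,0,1,0,0,0,0,0,0,1,0,0,0,0,0,0]'

```text
t: 33.6
eef_pos: [0.5861, 0.077, 0.1502]
eef_rot: [0.0, 0.038, 0.999, 0.0]
force: [-0.3, -0.4, -0.5]
opening: 0.0474
gripper_force: 25.0
```

```bash
python3 - <<'E'
from h import *
plate_rel(ctrl.state()["eef_pos"][2]+.012)
E
```

```text
t 33.6 pos [0.5861 0.077  0.1502] y-yaw 85.61 z [ 4.e-04  4.e-04 -1.e+00] F [-0.3 -0.4 -0.5] op 0.0474 gf 25.0
plate tool xy mm 8.1 0.5 size 66.7 48.4 rz deg 0.1 x range -25.3 41.5 y range -23.7 24.7 world [0.5786 0.0778 0.1622]
```

Call:
send_rows --increments '[1,0.0009,-0.0008,0.01,0,0,0,1,0,0,0.01,0,0,0,1,0,0,0.006,0,0,0,1,0,0,0.003,0,0,0,1,0,0,0,0,0,0]'

```text
t: 34.15
eef_pos: [0.5849, 0.075, 0.1201]
eef_rot: [-0.0, 0.039, 0.999, 0.0]
force: [-0.9, 0.5, -1.2]
opening: 0.0477
gripper_force: 25.0
```

Call:
send_rows --increments '[1,0,0,0.003,0,0,0,1,0,0,0.004,0,0,0,1,0,0,0.004,0,0,0,1,0,0,0,0,0,0]'

```text
t: 34.55
eef_pos: [0.5849, 0.0747, 0.1092]
eef_rot: [-0.0, 0.039, 0.999, -0.0]
force: [-0.1, -0.1, -0.3]
opening: 0.0479
gripper_force: 25.0
```

Call:
send_rows --increments '[1,0,0.0003,0.006,0,0,0,1,0,0.0003,0.006,0,0,0,1,0,0,0.006,0,0,0,1,0,0,0.006,0,0,0,1,0,0,0.003,0,0,0,1,0,0,0,0,0,0]'

```text
t: 35.15
eef_pos: [0.585, 0.0755, 0.0822]
eef_rot: [-0.0, 0.039, 0.999, 0.0]
force: [-0.2, -0.5, 0.3]
opening: 0.0476
gripper_force: 25.0
```

Call:
send_rows --increments '[1,0,0,0.0015,0,0,0,-0.5,0,0,0,0,0,0,-0.5,0,0,0,0,0,0,-0.5,0,0,0,0,0,0,-0.5,0,0,-0.03,0,0,0,-0.5,0,0,-0.045,0,0,0,-0.5,0,0,-0.045,0,0,0,-0.5,0.0256,0.0266,0,0,0,0,-0.5,0.0256,0.0266,0,0,0,0,-0.5,0.0256,0.0266,0,0,0,0,-0.5,0.0256,0.0266,0,0,0,0,-0.5,0.0256,0.0266,0,0,0,0,-0.5,0.0256,0.0266,0,0,0,0,-0.5,0.0256,0.0266,0,0,0,0,-0.5,0,0,0,0,0,0.14,-0.5,0,0,0,0,0,0.14,-0.5,0,0,0,0,0,0.14,-0.5,0,0,0,0,0,0.14,-0.5,0,0,0,0,0,0.14,-0.5,0,0,0,0,0,0.14]'

```text
t: 37.15
eef_pos: [0.4211, 0.2752, 0.2014]
eef_rot: [0.0, 0.446, 0.895, 0.0]
force: [0.1, 0.3, -0.7]
opening: 0.0706
gripper_force: 0.0
```

Call:
send_rows --increments '[-0.5,0,0,0.03,0,0,0.14,-0.5,0,0,0.03,0,0,0,-0.5,0,0,0.027,0,0,0,-0.5,0,0,0,0,0,0,-0.5,0,0,0,0,0,0,-0.5,0,0,0,0,0,0,-0.5,0,0,0,0,0,0]'

```text
t: 37.85
eef_pos: [0.4218, 0.2755, 0.1155]
eef_rot: [0.001, 0.505, 0.863, 0.001]
force: [-0.2, -0.1, -0.7]
opening: 0.0703
gripper_force: 0.0
```

```bash
python3 - <<'E'
from h import *
plate_rel(.014)
for n in("scene","side"):
    c=Cam(n);print(plates(c));
E
```

```text
t 37.85 pos [0.4218 0.2755 0.1155] y-yaw 29.34 z [ 1.9e-03  8.0e-04 -1.0e+00] F [-0.2 -0.1 -0.7] op 0.0703 gf 0.0
plate tool xy mm -0.1 0.2 size 48.8 47.7 rz deg 0.1 x range -24.5 24.3 y range -23.6 24.1 world [0.4221 0.2753 0.014 ]
[(0.4196, 0.2744, 51, 48, 29.7, array([215., 317.])), (0.6346, 0.0659, 52, 67, -5.9, array([262., 217.]))]
[(0.4199, 0.275, 45, 48, 29.2, array([320., 342.]))]
```

Call:
send_rows --increments '[-0.5,-0.0006,0,0.025,0,0,0,-0.5,0,0,0.025,0,0,0,-0.5,0,0,0.025,0,0,0,-0.5,0,0,0.022,0,0,0,-0.5,0,0,0.0147,0,0,0,-0.5,0,0,0,0,0,0,1,0,0,0,0,0,0,1,0,0,0,0,0,0,1,0,0,0,0,0,0,1,0,0,0,0,0,0,1,0,0,0,0,0,0]' --squeeze 25

```text
t: 39.1
eef_pos: [0.4218, 0.2747, 0.003]
eef_rot: [0.0, 0.505, 0.863, 0.0]
force: [-0.8, -1.3, 7.7]
opening: 0.0479
gripper_force: 25.0
```

Call:
send_rows --increments '[1,0,0,-0.02,0,0,0,1,0,0,-0.03,0,0,0,1,0,0,-0.03,0,0,0.118,1,0,0,-0.03,0,0,0.118,1,0,0,-0.038,0,0,0.118,1,0,0,0,0,0,0.118,1,0,0,0,0,0,0.118,1,-0.0265,0.0256,0,0,0,0,1,-0.0265,0.0256,0,0,0,0,1,-0.0265,0.0256,0,0,0,0,1,-0.0265,0.0256,0,0,0,0,1,-0.0265,0.0256,0,0,0,0,1,-0.0265,0.0256,0,0,0,0,1,-0.0265,0.0256,0,0,0,0,1,0,0,0,0,0,0,1,0,0,0,0,0,0,1,0,0,0,0,0,0,1,0,0,0,0,0,0]'

```text
t: 40.9
eef_pos: [0.5852, 0.0769, 0.1507]
eef_rot: [-0.0, 0.733, 0.68, 0.0]
force: [-0.3, -0.2, -0.5]
opening: 0.0476
gripper_force: 25.0
```

```bash
python3 - <<'E'
from h import *
plate_rel(ctrl.state()["eef_pos"][2]+.011)
E
```

```text
t 40.9 pos [0.5852 0.0769 0.1507] y-yaw -4.35 z [ 1.e-04  2.e-04 -1.e+00] F [-0.3 -0.2 -0.5] op 0.0476 gf 25.0
plate tool xy mm 0.5 0.9 size 48.3 48.4 rz deg 0.1 x range -23.6 24.7 y range -23.4 25.0 world [0.586  0.0781 0.1617]
plate tool xy mm 33.5 1.8 size 13.2 33.7 rz deg 0.1 x range 26.9 40.1 y range -15.1 18.6 world [0.5895 0.1103 0.1617]
```

Call:
send_rows --increments '[1,-0.0011,0.0005,0.01,0,0,0,1,0,0,0.01,0,0,0,1,0,0,0.006,0,0,0,1,0,0,0.003,0,0,0,1,0,0,0,0,0,0]'

```text
t: 41.45
eef_pos: [0.5858, 0.0747, 0.1209]
eef_rot: [-0.0, 0.734, 0.679, -0.0]
force: [-0.8, 0.8, -0.5]
opening: 0.0475
gripper_force: 25.0
```

Call:
send_rows --increments '[1,0,0,0.003,0,0,0,1,0,0,0.004,0,0,0,1,0,0,0.004,0,0,0,1,0,0,0,0,0,0]'

```text
t: 41.85
eef_pos: [0.5858, 0.0745, 0.1099]
eef_rot: [-0.0, 0.734, 0.679, -0.0]
force: [0.3, 0.8, 0.1]
opening: 0.0477
gripper_force: 25.0
```

Call:
send_rows --increments '[1,0,0,0.006,0,0,0,1,0,0,0.005,0,0,0,1,0,0,0.003,0,0,0,1,0,0,0,0,0,0]'

```text
t: 42.25
eef_pos: [0.5858, 0.0746, 0.0959]
eef_rot: [-0.0, 0.734, 0.679, -0.0]
force: [-0.6, 0.0, -0.6]
opening: 0.0479
gripper_force: 25.0
```

Call:
send_rows --increments '[1,0,0,0.0012,0,0,0,1,0,0,0,0,0,0]'

```text
t: 42.45
eef_pos: [0.5861, 0.0746, 0.0953]
eef_rot: [-0.0, 0.734, 0.679, 0.0]
force: [0.2, 0.3, -1.0]
opening: 0.0475
gripper_force: 25.0
```

Call:
send_rows --increments '[-0.5,0,0,0,0,0,0,-0.5,0,0,0,0,0,0,-0.5,0,0,0,0,0,0,-0.5,0,0,-0.02,0,0,0,-0.5,0,0,-0.04,0,0,0,-0.5,0,0,-0.04,0,0,0,-1,-0.03,0,0,0,0,0,-1,-0.03,0,0,0,0,0,-1,-0.03,0,0,0,0,0,-1,-0.03,0,0,0,0,0,-1,-0.03,0,0,0,0,0,-1,0,0,0,0,0,0,-1,0,0,0,0,0,0,-1,0,0,0,0,0,0,-1,0,0,0,0,0,0]'

```text
t: 43.95
eef_pos: [0.5747, -0.0737, 0.1954]
eef_rot: [-0.0, 0.733, 0.68, 0.0]
force: [-0.9, 0.3, -0.7]
opening: 0.0943
gripper_force: 0.0
```

```bash
python3 - <<'E'
from h import *
st();S=Cam("scene");D=Cam("side");W=Cam("wrist")
for c in (S,D,W):
    for z in(.106,):print(plates(c,z))
    P=[.586,.0752];y=np.radians(-4.5)
    cor=[[P[0]+.0339*np.cos(y+k*np.pi/2+np.pi/4),P[1]+.0339*np.sin(y+k*np.pi/2+np.pi/4)] for k in range(4)]
    e=np.vstack([c.proj([[*q,z] for q in cor]) for z in(.064,.106)])
    b=max([b for b in blobs(c.mask(*OR),60)],key=lambda b:cv2.contourArea(b))[:,0]
    print("expected bbox",e.min(0).round(1),e.max(0).round(1),"seen",b.min(0),b.max(0))
cv2.imwrite("pics/end.png",np.hstack([cv2.resize(S.img[130:250,215:435],(550,300),interpolation=2),cv2.resize(W.img[60:260,240:400],(240,300),interpolation=2)]))
E
```

```text
t 43.95 pos [ 0.5747 -0.0737  0.1954] y-yaw -4.35 z [ 2.e-04  3.e-04 -1.e+00] F [-0.9  0.3 -0.7] op 0.0943 gf 0.0
[(0.5733, 0.078, 50, 72, -4.4, array([261., 213.]))]
expected bbox [249.1 200.1] [274.9 229.7] seen [250 201] [273 228]
[(0.5818, 0.0828, 58, 53, -1.5, array([291., 248.]))]
expected bbox [278.1 235. ] [301.3 261.6] seen [280 240] [300 258]
[(0.5863, 0.0637, 36, 48, -4.4, array([321.,  25.]))]
expected bbox [286.8 -27.3] [354.   55.5] seen [289   0] [355  48]
```

View pics/end.png

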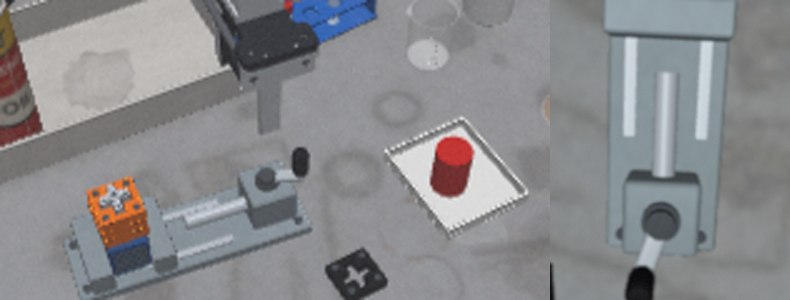

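The picture shows the three orange plates flat on the shaft in the clamped unit, with a bounding box that matches a fully seated stack. The cap stands in the tray and the glassware is upright. Handing in.

```bash
python3 -c "
from cell import ctrl
print(ctrl.hand_in())"
```

```text
the job is handed in; nothing more can be done
None
```

I've handed in the job: the unit was clamped first, then the cap moved to the tray, and all three orange plates are stacked flat on the shaft with the beaker and flask untouched; no verdict came back, and the crank sprang back to about 12.8 rad on release, so how tight the clamp is was judged from that and the pictures.

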